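# Screw the filler cap onto the tank

### The arm

A 6-joint arm with a two-finger parallel gripper is mounted at the origin on the work surface. World frame = base frame: x ahead of the robot, y to its left, z up, the work surface at z = 0. Lengths are in m, angles in degrees, forces in N, time in s.
With the tool pointing down it reaches from about 0.375 to 0.75 m from the base axis. Payload 9 kg.
Tool frame: the origin (TCP) lies midway between the tips of the shut fingers; the grasp point (between the pads) lies 19 mm behind it (robot.hold_point_z is the distance from the TCP to the grasp point, in m); z points along the fingers, y is the line along which they close (so a half turn about z gives the same grasp; the last joint's range is limited). The gripper opens to 85 mm and grips with 20 to 120 N. Pads are 22 mm wide; open, the fingers measure 114 mm over their backs; the gripper's body (76 mm by 85 mm) begins 54 mm behind the grasp point. The pads swing forward as they close: fully open they stand 13 mm farther back than shut.
Start: joints at [-84.609, 5.964, 5.575, 89.605, 0, 77.527], TCP at [0.184, -0.571, 0.231] pointing down, gripper open.
Joint ranges: [-171.21, 171.21], [-48.23, 106.86], [-62.78, 66.21], [-105.2, 120.99], [-86.42, 89.51], [-180, 180]. Speed limits (degrees/s): [127.2, 127.2, 147.25, 180, 180, 180].

### API

Orientations are given as [roll, pitch, yaw] about the fixed x, y, z axes, in that order (R = Rz(yaw) Ry(pitch) Rx(roll)).
In Python, from plant import robot, fingers, grab_frame, get_calibration, cut_out, mark_of gives the robot as it stands. Calls block until the motion is done:
- robot.move_pose(position, orientation): joint-space move of the TCP to a pose.
- robot.line_to(position, vel=0.15, rotation=None, guard=None): straight line of the TCP; rotation=None keeps the orientation; vel is the mean speed in m/s. With guard (N) it stops when the force on the tool has changed by that much, and returns True; else False.
- robot.goto_joints(angles): joint-space move.
- fingers.set_gripper(opening): finger opening in m; the grip force is fixed at half the most; returns when the fingers have stopped.
- robot.pause(seconds).
- robot.ik(position, orientation): joint angles nearest the present ones, or None.
- grab_frame(name): name is "scene" or "top" or "wrist"; returns the picture (480x640x3 uint8, blue, green, red); there is no depth.
- get_calibration(name): a dict with "vertical_fov" (degrees; the focal length in pixels is half the picture's height over the tangent of half this angle, whatever the lens; pixels are square), "cx", "cy" (the principal point, pixels), "k1" (the pictures are not rectified: a ray, as slopes to the right and down, at radius r is drawn at 1 + k1 r^2 times it, then the intrinsics apply), "rvec" (rotation vector, rad) and "tvec" (3), from world to camera coordinates, as OpenCV has them. Camera axes: x right, y down, z forward; pixel columns grow to the right and rows downward; lengths in m; the calibration is good to about 2 mm. A picture is of the moment at which its call begins: read the wrist's pose just before it. get_calibration takes no time and is no camera call; for the wrist camera it gives the pose at the moment of the call.
A pose or a line that the arm cannot do raises robot.IKError and nothing moves.
- robot.job_done(): hands the job in; it is judged then, once.
Trained networks look in the newest picture that a camera, given by its name, has taken for a name from the list of things; names that differ only in an ending like _2 or _b are one class to them, and where a whole thing is asked for, a point or a joint stands for the part that bears it (a point fixed in the world has none). Each returns a list of dicts, best first, with "confidence" (0 to 1); they miss things now and then, are a little off and sometimes report something else, mostly with a low value. They report only what shows in the picture. A call takes as long as a camera call.
- cut_out(camera, target): "pixels" (480x640 bool, what is visible of it) and "uv" ([column, row] in pixels, amid what is visible of it).
- mark_of(camera, target): "uv" ([column, row] in pixels: a listed point, or the origin of a listed thing).
Readings, each from a call of its own:
- robot.get_time(): time.
- robot.get_q(): joint angles.
- robot.get_qvel(): joint speeds.
- robot.get_joint_torque(): joint torques, N m.
- robot.get_tool_pos(): TCP position.
- robot.get_tcp_rot(): TCP orientation.
- robot.get_ft_force(): force on the tool from outside, world axes, zero at the start.
- robot.get_torque(): the same for the moment, N m.
- robot.get_gripper_width(): finger opening in m.
- robot.get_gripper_force(): force on a finger pad.
Only numpy, scipy, OpenCV 4.12 (cv2) and the standard library are available. Lean on these libraries where they do the work, as an engineer would, in place of code of your own. Each camera call takes 0.05 s, during which the arm holds its last target. There are 200 camera calls.

### The job

Take the large winged filler cap out of the parts tray, set it on the tank's filler neck and turn it backwards (anticlockwise from above) until it drops into the thread start with a click, then turn it forwards (clockwise) until it is fully home, and let go. Turn gently: when it comes up against a stop do not wring the neck, which sits in a soft rubber mount. Leave the other parts and tools where they are.

Things in the scene. Friction and masses are not known exactly. Their poses are not given: they have to be found in the camera images.
- cap: Filler cap, bare aluminium, 0.1 to 0.2 kg, standing on its rim in one compartment of the tray. Origin: centre of the lower rim, z up. Hollow round skirt, 54 mm diameter (bore 46), flared to 60 (bore 52) in the lowest 6 mm; 42 mm high with its flat top. Three 4 mm pins inside, 120 degrees apart, 18 mm above the rim, run in the neck's thread. The largest winged part in the tray.
- cap_wing (a point): Middle of the cap's wing, 54 mm above the cap's origin: the upright bar across the cap's flat top by which it is held and turned, 50 mm long along its x, 14 mm thick along y, 24 mm tall (42 to 66 mm above the cap's origin).
- tank: White fuel tank, a block 240 mm (its x) by 180 mm (its y) by 100 mm high, fixed. Origin: centre of its underside. The filler neck stands on its flat top at x = -30 mm, y = 0 of the tank.
- neck_axis (a point): Where the filler neck's axis meets the tank's flat top. The axes are the tank's, not the thread's. The neck: a 32 mm round spigot rising 41 mm, coned to 20 mm at its end, with a coarse aluminium thread of 44 mm diameter round it, up to 34 mm (stops to 38): three starts 120 degrees apart, whose bearing differs every time and is not reported.
- thread_start (a point): On the neck's axis, 9 mm above the tank's top: where the cap's origin comes when the pins fall into the thread starts. Set down at random the pins rest on level ledges 9 mm higher (to 13 on a round stop); stops block clockwise turning. Within 100 degrees anticlockwise they drop 9 mm off the ledge ends (the click, if the cap is free to fall); a stop is at most 12 degrees on.
- thread_home (a point): On the neck's axis, 5 mm above the tank's top: where the cap's origin is when home. From the click, clockwise turning leads the pins under the ledges and down the helix, 85 to 100 degrees, to a hard stop. Turning is light (under 0.05 N m) except at stops. The cap may, now and then, fall into the thread starts as it is set down.
- neck (a joint): Twist of the filler neck in its rubber mount, rad, 0 at rest, positive anticlockwise from above. A spring of 3 N m per rad: it twists only when the cap is turned against a stop and springs back. More than 0.35 rad either way (about 1 N m) spoils it.
- tray: Grey open tray, 216 mm square, 36 mm high, walls 4 mm, floor 4 mm, fixed, split by a cross of walls into four compartments of about 102 mm centred at (+-53, +-53) mm of its origin (centre of its underside). The four parts, one in each, swap places.
- small_cap: Another aluminium cap, too small: 36 mm diameter, 36 mm tall with its wing. In the tray; to be left.
- star_knob: Five-lobed aluminium star knob, 56 mm across, 36 mm tall, in the tray; to be left.
- collar: Plain aluminium ring, 54 mm outside, 32 mm bore, 22 mm high, in the tray; to be left.
- bracket: Steel angle bracket 140 x 50 x 50 mm with a row of holes, loose on the table between tank and tray; to be left.
- fitting: Small brass fitting, 22 mm diameter, 28 mm tall, loose on the tank's top; to be left.
- level: Green spirit level, 200 x 22 x 45 mm, lying at the far side; to be left.
- caliper: Steel caliper, 190 mm, lying flat at the far side; to be left.
- bottle: White bottle, 60 mm diameter, 170 mm tall, left of the work; to be left.

How it is judged (in metres and radians):
On the way:
1. the cap stands level on the neck with its pins dropped into the thread starts (lower rim 7.8 to 10.2 mm over the tank's top) (horizontal distance between cap and neck_axis below 0.004 m and angle between cap's own z axis and vertical below 0.06 rad and z of cap in the frame of tank between 0.1078 and 0.1102 m), for 0.1 s.
At the end, for the whole second after the job is handed in: The cap is screwed home on the neck: within 4 mm of its axis, level within 0.06 rad, its lower rim 3 to 5.9 mm over the tank's top (the last 20 degrees or so before the stop), at rest, and the neck untwisted (within 0.1 rad) (horizontal distance between cap and neck_axis below 0.004 m and angle between cap's own z axis and vertical below 0.06 rad and z of cap in the frame of tank between 0.103 and 0.1059 m and linear speed of cap below 0.01 m/s and value of joint neck between -0.1 and 0.1 rad); the robot touches nothing.
It fails at once if the neck was wrung more than 0.35 rad in its rubber mount (value of joint neck above 0.35 rad or value of joint neck below -0.35 rad).
It fails at once if another part or tool was moved by more than 30 mm (distance of any of small_cap, star_knob, collar, bracket, level, caliper, bottle, fitting from where it was at the start of the episode above 0.03 m).
It also fails if it takes over 72 s, if anything falls off the work surface, if the arm or the gripper's body presses on something with over 40 N, if the wrist force passes 120 N, or if a joint passes its speed limit or range.

## Working session

There is one attempt and no reset: what is moved stays moved. The work goes in short steps, each a Python script; the robot and the scene stay as the last script left them, time stands still between calls to the robot, and variables do not carry over. Pictures are saved under pics/ and viewed, at most 10 in all, crops included, and the job is handed in when it is done.

```bash
ls; mkdir -p pics
cat > h.py <<'E'
import numpy as np, cv2
from plant import robot, fingers, grab_frame, get_calibration, cut_out, mark_of
def ray(c,uv):
    f=240/np.tan(np.radians(c["vertical_fov"])/2)
    d=np.array([(uv[0]-c["cx"])/f,(uv[1]-c["cy"])/f]); s=d.copy()
    for _ in range(30): s=d/(1+c["k1"]*(s@s))
    R=cv2.Rodrigues(np.array(c["rvec"],float))[0]; t=np.array(c["tvec"],float).ravel()
    return -R.T@t, R.T@np.array([s[0],s[1],1])
def at_z(c,uv,z):
    o,d=ray(c,uv); return o+d*(z-o[2])/d[2]
def proj(c,P):
    f=240/np.tan(np.radians(c["vertical_fov"])/2)
    R=cv2.Rodrigues(np.array(c["rvec"],float))[0]; p=R@np.array(P)+np.array(c["tvec"],float).ravel()
    s=p[:2]/p[2]; s=s*(1+c["k1"]*(s@s)); return s*f+[c["cx"],c["cy"]]
E
python3 - <<'E'
from h import *
for n in ["top","scene"]:
    im=grab_frame(n); cv2.imwrite(f"pics/{n}0.png",im); c=get_calibration(n)
    print(n,c)
    for t,z in [("cap",0.004),("cap_wing",.058),("tank",0),("neck_axis",.1),("tray",0),("fitting",.1),("small_cap",.004),("star_knob",.004),("collar",.004),("bracket",0),("bottle",0)]:
        for m in mark_of(n,t)[:2]: print(t,np.round(m["uv"],1),round(m["confidence"],2),np.round(at_z(c,m["uv"],z),4))
print(robot.get_time(),robot.get_tcp_rot())
E
```

```text
pics
plant.py
top {'vertical_fov': 52.57680339189792, 'cx': 319.980794561902, 'cy': 241.61288520519068, 'k1': -0.12404638791546417, 'rvec': array([ 2.12158543, -2.08254022,  0.23888397]), 'tvec': array([0.10250711, 0.62636239, 1.15989844])}
cap [261.9 308.6] 0.78 [0.458  0.2621 0.004 ]
cap_wing [260.2 305.7] 0.65 [0.4605 0.2602 0.058 ]
tank [450.5 291.8] 0.96 [ 0.5107 -0.234   0.    ]
neck_axis [460.6 296.8] 0.95 [ 0.486  -0.2315  0.1   ]
tray [274.8 283.6] 0.79 [0.5249 0.2312 0.    ]
tray [450.7 291.3] 0.21 [ 0.5121 -0.2346  0.    ]
fitting [286.3 261.7] 0.54 [0.5656 0.1957 0.1   ]
fitting [445.4 251.8] 0.51 [ 0.5976 -0.1977  0.1   ]
small_cap [253.4 270.1] 0.44 [0.5591 0.2889 0.004 ]
small_cap [359.5 279. ] 0.35 [0.5407 0.0084 0.004 ]
star_knob [300.4 297.7] 0.66 [0.4886 0.1626 0.004 ]
collar [286.7 257.1] 0.76 [0.5958 0.2019 0.004 ]
bracket [356.1 280.8] 0.8 [0.5364 0.017  0.    ]
bottle [178.6 265.8] 0.91 [0.567  0.4918 0.    ]
bottle [253.2 271.4] 0.64 [0.5562 0.2898 0.    ]
scene {'vertical_fov': 49.803572021054464, 'cx': 330.3516303279913, 'cy': 236.9554085566328, 'k1': -0.04765868476852856, 'rvec': array([ 1.86195412,  1.2857488 , -0.66000854]), 'tvec': array([-0.30263312, -0.23329868,  1.49206986])}
cap [374.8 219.3] 0.81 [0.4589 0.2602 0.004 ]
cap_wing [378.8 197.9] 0.77 [0.4542 0.2692 0.058 ]
tank [159.9 284.7] 0.9 [ 0.5215 -0.2391  0.    ]
tank [376.6 237.1] 0.68 [0.5216 0.2357 0.    ]
neck_axis [152.2 229.7] 0.64 [ 0.4737 -0.2312  0.1   ]
tray [373.1 236.8] 0.82 [0.5178 0.2288 0.    ]
fitting [175.4 267.3] 0.49 [ 0.6099 -0.2035  0.1   ]
small_cap [404.1 238.3] 0.48 [0.5524 0.2888 0.004 ]
star_knob [337.2 232.1] 0.9 [0.4777 0.1576 0.004 ]
collar [375.7 257.1] 0.87 [0.5932 0.1997 0.004 ]
bracket [282.2 257.2] 0.68 [0.5194 0.0152 0.    ]
bottle [487.9 225.6] 0.63 [0.57  0.501 0.   ]
bottle [150.3 231.6] 0.35 [ 0.3218 -0.2401  0.    ]
1.2 [1.79992613e+02 5.00465830e-04 1.78639955e+01]
```

View pics/top0.png

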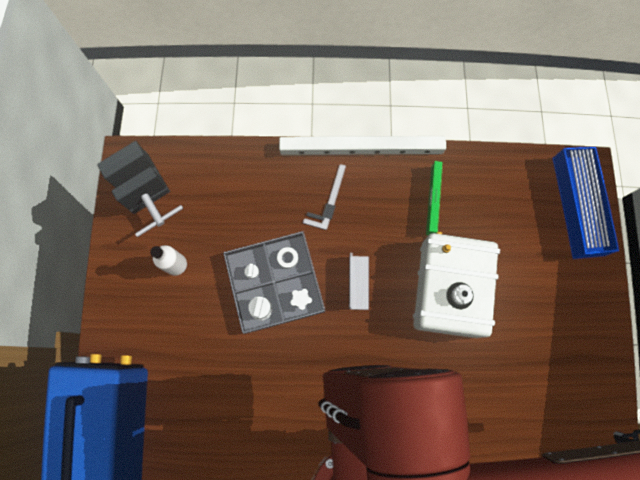

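View pics/scene0.png

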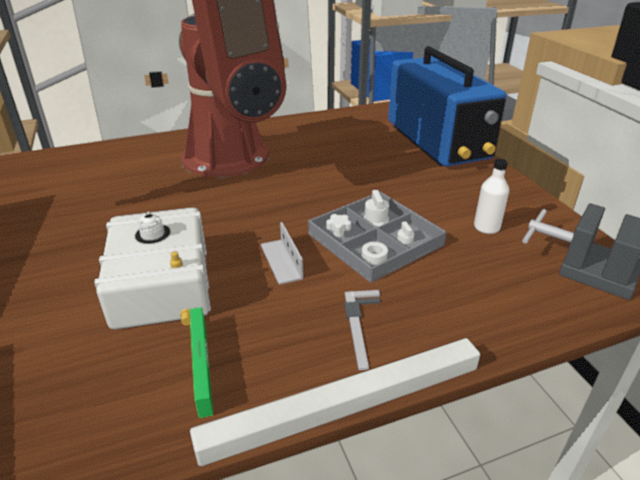

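The top view shows the cap at (260,307) in the tray's lower-left compartment and the neck at (461,295). Next I'll take a wrist view of the neck, then one of the cap.

```bash
python3 - <<'E'
from h import *
def look(tag,targets):
    c=get_calibration("wrist"); im=grab_frame("wrist"); cv2.imwrite(f"pics/{tag}.png",im)
    print("cam",np.round(ray(c,(320,240)),3).tolist(), robot.get_tool_pos())
    for t,z in targets:
        for m in mark_of("wrist",t)[:2]: print(t,np.round(m["uv"],1),round(m["confidence"],2),np.round(at_z(c,m["uv"],z),4))
    import pickle; pickle.dump(c,open(f"pics/{tag}.pkl","wb"))
robot.move_pose([0.46,-0.232,0.33],[180,0,0]); print(robot.get_q(),robot.get_time())
look("wneck",[("neck_axis",.1),("tank",0),("fitting",.1)])
robot.move_pose([0.43,0.262,0.28],[180,0,0]); print(robot.get_q(),robot.get_time())
look("wcap",[("cap_wing",.058),("cap",.004),("star_knob",.004)])
E
python3 -c "
import cv2,numpy as np
a=cv2.imread('pics/wneck.png');b=cv2.imread('pics/wcap.png')
cv2.imwrite('pics/both.png',cv2.resize(np.hstack([a,b]),(800,300),interpolation=3))"
```

```text
[-4.14029403e+01 -6.03149909e+00  3.93360258e+00  9.99904343e+01
 -1.06324273e-02  1.38634587e+02] 2.8417
cam [[0.535, -0.232, 0.471], [-0.306, -0.013, -0.952]] [ 0.45967966 -0.23276395  0.32956512]
tank [318.7 122.8] 0.71 [ 0.5173 -0.2366  0.    ]
fitting [270.2  12. ] 0.86 [ 0.6069 -0.1966  0.1   ]
[ 1.64271363e+01 -9.87745036e+00 -4.84554487e+00  9.50299231e+01
 -2.99142075e-03 -1.63549004e+02] 7.3917
cam [[0.505, 0.263, 0.422], [-0.305, -0.014, -0.952]] [0.43006213 0.26190445 0.27999949]
cap_wing [312.4 161.4] 0.81 [0.4595 0.2643 0.058 ]
cap [307.7 156. ] 0.6 [0.4581 0.2692 0.004 ]
star_knob [420.  129.8] 0.59 [0.4832 0.1601 0.004 ]
```

View pics/wcap.png

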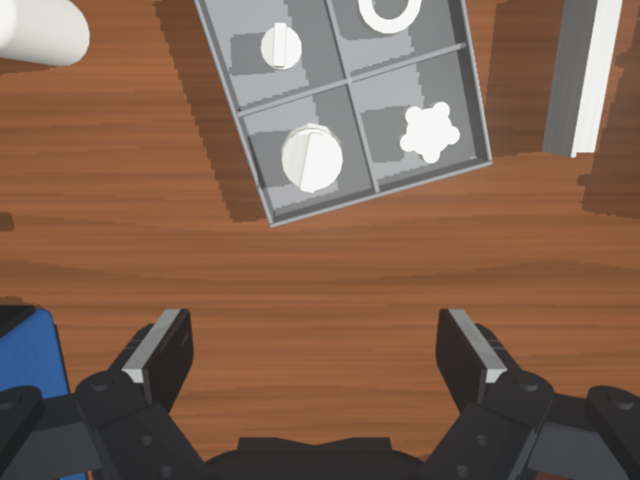

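View pics/wneck.png

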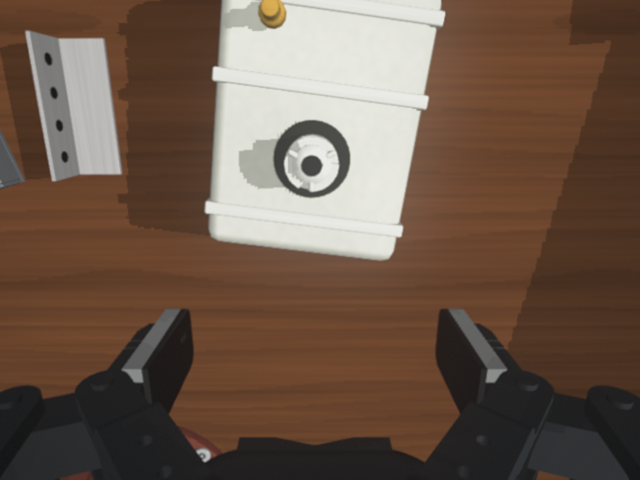

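Wrist view: the cap is at (312,158), with its wing running roughly from (320,133) to (304,190). The neck's black ring is centred near (312,158), with the spigot bore at (312,166). I'll zoom in on both.

Run:
```python
import cv2,numpy as np,pickle
from h import ray,at_z,proj
b=cv2.imread('pics/wcap.png')[115:205,265:365]; a=cv2.imread('pics/wneck.png')
g=b.astype(float); g=np.clip((g-120)*255/135,0,255); g=(255*(g/255)**2).astype(np.uint8)
cv2.imwrite('pics/z.png',np.hstack([cv2.resize(x,(400,360),interpolation=2) for x in (g,a[115:205,262:362])]))
c=pickle.load(open('pics/wneck.pkl','rb'))
gr=cv2.cvtColor(a,6); 
m=(gr<110).astype(np.uint8); m[:,:272]=0; m[:,352:]=0; m[:115]=0; m[200:]=0
n,l,s,ce=cv2.connectedComponentsWithStats(m)
for i in range(1,n):
    if s[i,4]>30: 
        print(s[i],ce[i]); ct=cv2.findContours((l==i).astype(np.uint8),0,1)[0][0]; e=cv2.fitEllipse(cv2.convexHull(ct)); print(e)
        for z in (.1,.105,.141): print(z,at_z(c,e[0],z))
```

```text
[ 274  121   76   76 2026] [310.96347483 152.988154  ]
((311.1694641113281, 158.4035186767578), (75.85946655273438, 76.03433227539062), 13.948094367980957)
0.1 [ 0.4907268 -0.2290844  0.1      ]
0.105 [ 0.49131899 -0.22912157  0.105     ]
0.141 [ 0.49558278 -0.2293892   0.141     ]
[302 156  20  20 309] [311.09708738 165.44012945]
((311.08062744140625, 165.4326934814453), (19.369489669799805, 19.608890533447266), 77.49566650390625)
0.1 [ 0.48457272 -0.22898866  0.1       ]
0.105 [ 0.48524776 -0.22902712  0.105     ]
0.141 [ 0.4901081  -0.22930403  0.141     ]
```

View pics/z.png

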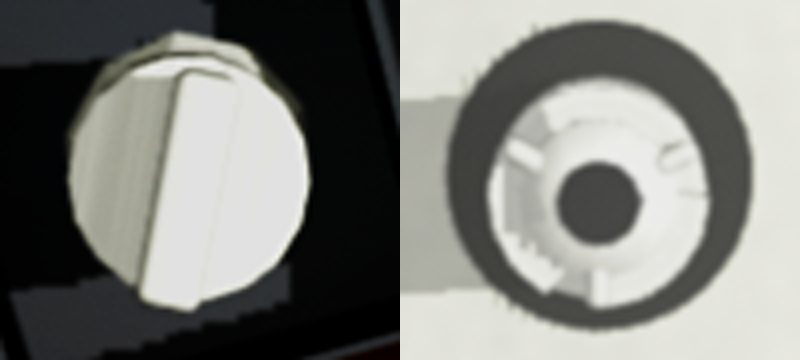

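Run:
```python
from h import *
import pickle
c=pickle.load(open('pics/wcap.pkl','rb'))
P=lambda x,y,z: at_z(c,(265+x/4-.4,115+y/4-.4),z)
L=[P(180,72,.07),P(142,298,.07)];Rr=[P(238,80,.07),P(195,308,.07)]
for a,b in (L,Rr): d=a-b; print(np.linalg.norm(d),np.degrees(np.arctan2(d[1],d[0])))
ctr=sum(L+Rr)/4; print("wing",ctr, "disc",P(190,180,.046))
print("width",np.linalg.norm((L[0]+L[1]-Rr[0]-Rr[1])/2))
for p,o in (([*ctr[:2],.16],[180,0,170]),([.4905,-.2292,.25],[180,0,55])): print(robot.ik(p,o))
```

```text
0.04752296998617014 -10.000147971489682
0.04818231850058294 -10.593552508451653
wing [0.46007216 0.2648789  0.07      ] disc [0.45959685 0.2646558  0.046     ]
width 0.011722396231791846
[ 15.80029819  -6.26205564 -14.0368335   82.22522214   0.
  25.80029819]
[-38.89536215  -3.99856291  -2.5480476   91.45051531   0.
  86.10463785]
```

Run:
```python
from h import *
x,y=.4600,.2648; yaw=169.7
robot.move_pose([x,y,.13],[180,0,yaw])
print(robot.line_to([x,y,.050],vel=.08,guard=6), robot.get_tool_pos(),robot.get_time())
fingers.set_gripper(0.0); print(robot.get_gripper_width(),robot.get_gripper_force())
robot.line_to([x,y,.20],vel=.12)
print(robot.get_gripper_width(),robot.get_ft_force(),robot.get_torque(),robot.get_time())
cv2.imwrite("pics/held.png",grab_frame("wrist"))
```

```text
False [0.46048469 0.26491019 0.05065969] 11.525
0.012718984974507698 59.76762771606445
0.012575991844524632 [ 0.18654043 -0.80877617 -2.41014916] [ 0.00179853 -0.01562026  0.01860576] 13.5833
```

View pics/held.png

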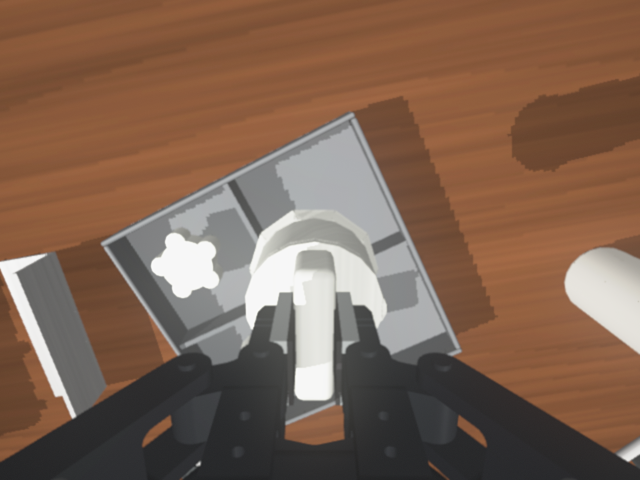

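The held view shows the wing gripped square between the pads, its rear top end at about (314,398). I'll check the offset along the wing and then go over the neck.

Run:
```python
from h import *
c=get_calibration("wrist"); T=robot.get_tool_pos(); yaw=np.radians(robot.get_tcp_rot()[2]); ux=np.array([np.cos(yaw),np.sin(yaw),0])
for s in (-.025,.025): 
    for dz in (.021,-.003): print(s,dz,proj(c,T+ux*s+[0,0,dz]))
for r in (250,272,398): print(r,(at_z(c,(314,r),T[2]+.021)-T)@ux)
print(robot.get_tcp_rot())
robot.move_pose([.4905,-.2292,.25],[180,0,35]); print(robot.get_q(),robot.get_time(),robot.get_gripper_width(),robot.get_tool_pos())
c=get_calibration("wrist"); cv2.imwrite("pics/over.png",grab_frame("wrist"))
c2=get_calibration("scene"); cv2.imwrite("pics/over_s.png",grab_frame("scene")[120:300,60:300])
```

```text
-0.025 0.021 [311.4784748  409.26000096]
-0.025 -0.003 [311.84813959 368.09191919]
0.025 0.021 [311.15332855 275.56819434]
0.025 -0.003 [311.60901109 250.32199548]
250 0.03341208205258847
272 0.026193499984936072
398 -0.020344195798885606
[-1.79964081e+02 -7.25355972e-02  1.69702087e+02]
[-3.88233033e+01 -4.00516169e+00 -2.56445403e+00  9.14533826e+01
  1.47199477e-02  1.06072307e+02] 15.4417 0.012965065664794436 [ 0.49073829 -0.22844302  0.24990331]
```

Run:
```python
import cv2,numpy as np
a=cv2.imread('pics/over.png')[200:410,220:410].astype(float); a=np.clip((a-100)*255/155,0,255); a=(255*(a/255)**2).astype(np.uint8)
b=cv2.imread('pics/over.png')
cv2.imwrite('pics/z2.png',np.hstack([cv2.resize(a,(500,553),interpolation=2),cv2.copyMakeBorder(b[:,200:430],0,73,0,0,0)]))
```

```text
(no output)
```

View pics/z2.png

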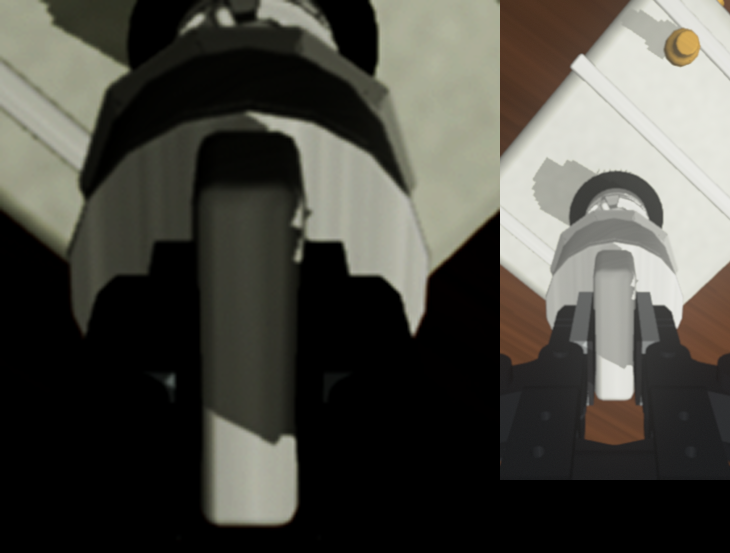

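Run:
```python
from h import *
c=get_calibration("wrist"); T=np.array(robot.get_tool_pos()); r=robot.get_tcp_rot(); y=np.radians(r[2]); print(T,r)
ux=np.array([np.cos(y),np.sin(y),0]);uy=np.array([np.sin(y),-np.cos(y),0])
for row,dz,nom in ((270,.0193,.025),(399,.0193,-.025),(249.4,-.0047,.025),(241.8,-.0047,.027)):
    p=at_z(c,(314.4,row),T[2]+dz)-T; print(row,"along",(p@ux-nom)*1e3,"lat",p@uy*1e3)
```

```text
[ 0.49080158 -0.22835517  0.24993642] [-1.79989227e+02 -5.37290270e-03  3.51084331e+01]
270 along 1.2756024668043944 lat -0.7480145922291365
399 along 2.9356960703996493 lat -0.7422246288730425
249.4 along -0.1673671613661061 lat -0.7421107217355848
241.8 along 0.789232398797586 lat -0.7424525238423301
```

Run:
```python
from h import *
t=np.array([.4894,-.2296])
robot.line_to([*t,.205],vel=.1); robot.pause(.2)
p=np.mean([robot.get_tool_pos() for _ in range(10)],0); print(p,robot.get_ft_force())
t2=t+(t-p[:2]); 
hit=robot.line_to([*t2,.156],vel=.03,guard=5)
print(hit,robot.get_tool_pos(),robot.get_ft_force(),robot.get_torque(),robot.get_time(),robot.get_gripper_width())
```

```text
[ 0.4897417  -0.22983246  0.20583085] [ 0.06603993 -0.1341702  -2.07296629]
True [ 0.48938424 -0.22965601  0.16363523] [-0.48636356  0.39903614  4.59036306] [ 0.00662203  0.16568829 -0.01061704] 17.5917 0.012889387174281786
```

```bash
cat >> h.py <<'E'
def tz(): return float(np.mean([robot.get_torque()[2] for _ in range(4)]))
def turn(step,maxang,lim=.22,every=3):
    q=np.array(robot.get_q(),float); b=tz(); a=0; tr=[]
    while abs(a)<maxang-1e-6:
        a+=step; qq=q.copy(); qq[5]-=a; robot.goto_joints(qq); t=tz()-b; tr.append(round(t,3))
        if abs(t)>lim: print("stop at",a,tr); return a
    print("no stop",a,tr); return a
E
python3 - <<'E'
from h import *
fingers.set_gripper(0.0165); robot.pause(.1)
print(robot.get_gripper_width(),robot.get_gripper_force(),robot.get_tool_pos(),robot.get_ft_force(),robot.get_torque(),robot.get_time())
t0=robot.get_time(); turn(5,15); print(robot.get_time()-t0,robot.get_q()[5],robot.get_ft_force())
E
```

```text
0.016454862296153217 0.0 [ 0.48886866 -0.2292331   0.16248976] [-1.15951827 -0.34553882 -0.16610745] [-0.02533937 -0.03751088  0.02874187] 17.9083
no stop 15 [-0.029, -0.016, -0.071]
0.75 91.25946228335441 [ 0.61569436 -0.10053992  0.02774145]
```

```bash
python3 - <<'E'
from h import *
turn(5,105); print(robot.get_time(),robot.get_q()[5],robot.get_ft_force(),robot.get_torque())
for n in("scene","wrist"): cv2.imwrite(f"pics/click_{n}.png",grab_frame(n))
E
python3 -c "
import cv2,numpy as np
a=cv2.imread('pics/click_wrist.png');b=cv2.imread('pics/click_scene.png')[150:270,80:240]
cv2.imwrite('pics/z3.png',np.hstack([cv2.resize(a[120:480,160:480],(400,450)),cv2.resize(b,(400,300)) if 0 else cv2.copyMakeBorder(cv2.resize(b,(400,300),interpolation=2),0,150,0,0,0)]))"
```

```text
stop at 75 [-0.007, 0.074, 0.012, 0.056, 0.039, 0.038, 0.026, -0.005, 0.072, 0.018, 0.04, 0.085, 0.031, -0.056, -0.235]
22.4083 16.570179773059344 [ 1.935729   -0.23638099  0.3970939 ] [-0.19287641 -0.3833941  -0.27772832]
```

View pics/z3.png

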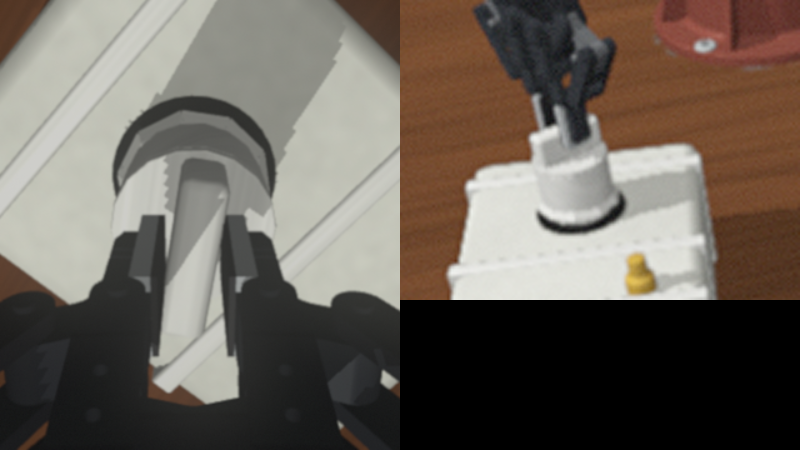

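The view shows the cap dropped: its rim is down inside the black ring and the wing sits lower between the pads, and it is up against the stop. I'll back off, follow it down and turn it home.

Run:
```python
from h import *
q=robot.get_q(); q[5]+=5; robot.goto_joints(q); robot.pause(.2)
p=robot.get_tool_pos(); print(tz(),p)
print(robot.line_to([.4889,-.2292,.1545],vel=.03,guard=4),robot.get_tool_pos(),robot.get_ft_force())
turn(-5,120); print(robot.get_time(),robot.get_q()[5],robot.get_ft_force(),robot.get_torque())
```

```text
-0.13328915512892298 [ 0.48895513 -0.22929113  0.1625592 ]
True [ 0.4893136  -0.22945267  0.16051095] [1.29969142 0.10874403 0.84504551]
no stop -120 [0.003, 0.045, 0.036, 0.047, 0.037, 0.001, 0.084, 0.071, 0.017, 0.016, 0.106, 0.019, 0.037, 0.019, 0.042, 0.034, 0.079, 0.021, 0.007, 0.042, 0.07, 0.043, 0.051, 0.104]
29.1667 141.17777628527378 [ 0.61959627 -0.02523144  0.02417119] [-0.14491191 -0.05583631  0.06428648]
```

Run:
```python
from h import *
for n in("scene","wrist"): cv2.imwrite(f"pics/b_{n}.png",grab_frame(n))
a=cv2.imread('pics/b_wrist.png');b=cv2.imread('pics/b_scene.png')[150:270,80:240]
cv2.imwrite('pics/z4.png',np.hstack([cv2.resize(a[120:480,160:480],(400,450)),cv2.copyMakeBorder(cv2.resize(b,(400,300),interpolation=2),0,150,0,0,0)]))
```

```text
(no output)
```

View pics/z4.png

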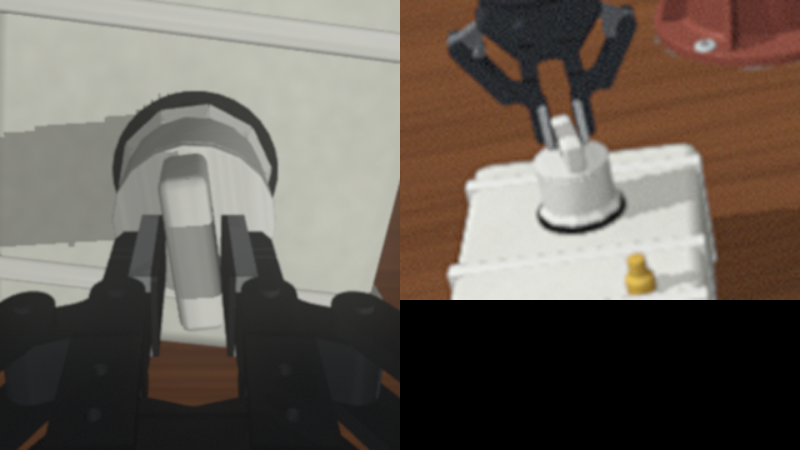

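The wing has followed and trails by about 8° of slack. The stop isn't felt yet, so I'll continue in small steps.

Run:
```python
from h import *
turn(-4,32,lim=.2); print(robot.get_time(),robot.get_q()[5],robot.get_ft_force(),robot.get_torque())
```

```text
stop at -8 [0.055, 0.205]
29.7667 149.03689243690278 [ 1.73958662 -0.9031298  -1.23837647] [-0.34275915 -0.32709971  0.30807659]
```

Run:
```python
from h import *
q=robot.get_q(); q[5]-=8; robot.goto_joints(q); print(tz())
fingers.set_gripper(0.045); p=np.array(robot.get_tool_pos())
robot.line_to([p[0],p[1],.21],vel=.1); fingers.set_gripper(0.0); robot.pause(.3)
p=np.array(robot.get_tool_pos()); print(p,robot.get_ft_force())
print(robot.line_to([.4893,-.2293,.166],vel=.015,guard=3),robot.get_tool_pos(),robot.get_ft_force())
robot.line_to([.4893,-.2293,.24],vel=.1); print(robot.get_time())
robot.move_pose([0.46,-0.232,0.33],[180,0,-10]); robot.pause(.2); print(robot.get_time(),robot.get_q())
c=get_calibration("wrist"); im=grab_frame("wrist"); cv2.imwrite("pics/end.png",im)
for t,z in (("cap",.105),("cap_wing",.159),("neck_axis",.1)):
    for m in mark_of("wrist",t)[:1]: print(t,m["uv"],m["confidence"],at_z(c,m["uv"],z))
cv2.imwrite("pics/z5.png",cv2.resize(im[60:300,160:480],(800,600)))
```

```text
0.053275187493634246
[ 0.489491   -0.2295639   0.21004654] [ 0.03236261 -0.39024265 -0.56368972]
True [ 0.48936098 -0.22935146  0.17052992] [-0.71579828 -0.13087957  4.88750805]
35.0083
35.675 [-4.13186495e+01 -6.00161069e+00  3.82032078e+00  9.99802265e+01
  1.57039759e-03  1.48656764e+02]
cap [304.3, 159.3] 0.71 [ 0.49137779 -0.22729547  0.105     ]
cap_wing [306.4, 167.3] 0.77 [ 0.49160722 -0.23023737  0.159     ]
neck_axis [308.1, 121.0] 0.28 [ 0.52215374 -0.23610441  0.1       ]
```

View pics/z5.png

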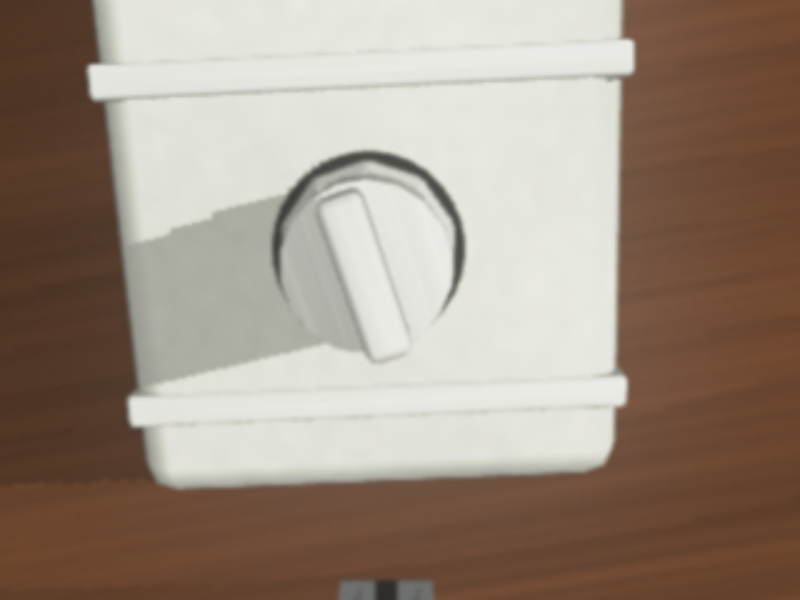

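The probe puts the wing top at 170.5 mm (171 expected when home). The cap sits centred in the ring at about (370,255) in the zoomed view and nothing is touching it, so I'm handing in.

```bash
python3 -c "
from h import *
print(robot.job_done())"
```

```text
the job is handed in; nothing more can be done
None
```

The job is handed in, with no verdict returned: the cap dropped into the thread start and was turned clockwise to a firm stop, a touch on the wing put its top at 170.5 mm against 171 mm expected when home, and the gripper is clear of it after about 36 s.

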